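Put the measuring tools away in their routed storage blocks

TASK

The inspection is finished: put the four measuring tools (large ring gauge, small ring gauge, dial indicator, micrometer) away, each in the black storage block whose yellow recess has its shape and size, lying flat on the floor of the recess and pointing the way the recess does. They are precision tools, so set each one down gently rather than dropping it, and leave the dark gear and the brass bushing standing where they are.

Things in the scene. Friction and masses are not known exactly. Their poses are not given: they have to be found in the camera images.
- ring_large: large ring gauge: plain steel ring with a knurled outside, outer diameter 60, bore 30, height 22 mm, 0.25 to 0.5 kg, lying flat on the bench. Origin: on its axis at the underside, z up; round, so its yaw does not matter. Can be gripped across the outside (60 mm).
- ring_small: small ring gauge: plain steel ring with a knurled outside, outer diameter 40, bore 16, height 18 mm, 0.1 to 0.2 kg, lying flat on the bench. Origin: on its axis at the underside, z up; round, so its yaw does not matter. Can be gripped across the outside (40 mm).
- dial: dial indicator lying on its flat back, white face and black bezel up, about 0.16 kg. Origin: underside, middle of the 97 mm outline. Case 56 mm in diameter, 24 high, centred at x = -13.5 mm (grip across it along y); a thin stem (8 mm, then 5 mm thick) runs from it along +x to x = 48.5 mm, an 8 mm thick cap along -x to x = -48.5 mm, both 10 mm above the underside.
- mic: outside micrometer lying flat: dark blue C-shaped bow, steel barrel, about 0.2 kg, 123 (x) x 41 (y) x 20 mm high. Origin: underside, middle of that outline. Barrel along x, axis at y = -10.5 mm, 10 mm up: thimble 20 mm in diameter from x = -50 to -12 mm (grip across it, along y), ratchet end at x = -61.5 mm; the bow lies at x = -1 to 61 mm and bulges to +y.
- block_large: storage block of the large ring gauge: flat fixed plate 160 (x) x 94 (y) x 10 mm, black on top, with a round yellow recess 80 mm in diameter at its middle, 4 mm deep (floor 6 mm above the bench), and a 22 mm black dot for the bore. Every recess leaves 10 mm of room round its tool. Origin: underside, middle of the plate, z up. The tool is home when its origin is over this one.
- block_small: storage block of the small ring gauge: same plate, round yellow recess 60 mm in diameter at its centre, black dot of 12 mm. Recess 4 mm deep, floor 6 mm above the underside. Origin: underside, middle of the plate.
- block_dial: storage block of the dial indicator: same plate, yellow recess of that shape: circle 76 mm in diameter centred at x = -13.5 mm with a slot 28 mm wide along x from -58.5 to 58.5 mm, its long arm to +x for the stem; 4 mm deep, floor 6 mm above the underside. Origin: underside, middle of the plate. The tool is home when its origin is over this one, x and y axes along the block's.
- block_mic: storage block of the micrometer: same plate, yellow recess of that shape: slot 40 mm wide about y = -10.5 mm from x = -71.5 to 71 mm, bulging to y = 30.5 mm around x = 30 mm for the bow, black dots for its throat; 4 mm deep, floor 6 mm above the underside. Origin: underside, middle of the plate. The tool is home when its origin is over this one, x and y axes along the block's.
- gear: bystander: dark steel spur gear, diameter 43, 20 mm high with its hub, standing among the tools. Origin: centre of its underside.
- bushing: bystander: brass flanged bushing standing on its flange, flange 38, tube 28 mm in diameter, 30 mm high. Origin: centre of its underside.

How it is judged (in metres and radians):
At the end, for the whole second after the job is handed in: Each tool released and at rest in its own recess: flat within 0.05 rad, origin within 15 mm of the block's in plan and under 8 mm above its underside (floor at 6 mm), dial and micrometer x axes within 0.35 rad of the block's; gear and bushing within 20 mm of where they stood (horizontal distance between ring_large and block_large below 0.015 m and z of ring_large in the frame of block_large below 0.008 m and angle between each of ring_large, ring_small, dial, mic's own z axis and vertical below 0.05 rad and horizontal distance between ring_small and block_small below 0.015 m and z of ring_small in the frame of block_small below 0.008 m and horizontal distance between dial and block_dial below 0.015 m and z of dial in the frame of block_dial below 0.008 m and angle between the x axis of dial and the x axis of block_dial, either way round below 0.35 rad and horizontal distance between mic and block_mic below 0.015 m and z of mic in the frame of block_mic below 0.008 m and angle between the x axis of mic and the x axis of block_mic, either way round below 0.35 rad and linear speed of each of ring_large, ring_small, dial, mic below 0.01 m/s and distance of each of gear, bushing from where it was at the start of the episode below 0.02 m); the robot touches nothing.
It fails at once if a measuring tool was dropped (moving faster than 0.5 m/s within 35 mm of the bench, as after a fall of some 15 mm or more) ((linear speed of ring_large above 0.5 m/s and height (world z) of ring_large below 0.035 m) or (linear speed of ring_small above 0.5 m/s and height (world z) of ring_small below 0.035 m) or (linear speed of dial above 0.5 m/s and height (world z) of dial below 0.035 m) or (linear speed of mic above 0.5 m/s and height (world z) of mic below 0.035 m)).
It fails at once if the gear or the bushing was knocked over or pushed away (more than 20 mm, or tipped) (distance of any of gear, bushing from where it was at the start of the episode above 0.02 m or angle between any of gear, bushing's own z axis and vertical above 0.5 rad).
It also fails if it takes over 99 s, if anything falls off the work surface, if the arm or the gripper's body presses on something with over 40 N, if the wrist force passes 120 N, or if a joint passes its speed limit or range.

ROBOT

A 6-joint arm with a two-finger parallel gripper is mounted at the origin on the work surface. World frame = base frame: x ahead of the robot, y to its left, z up, the work surface at z = 0. Lengths are in m, angles in degrees, forces in N, time in s.
With the tool pointing down it reaches from about 0.4 to 0.825 m from the base axis. Payload 7 kg.
Tool frame: the origin (TCP) lies midway between the tips of the shut fingers; the grasp point (between the pads) lies r.grip_depth behind it (r.grip_depth is the distance from the TCP to the grasp point, in m); z points along the fingers, y is the line along which they close (so a half turn about z gives the same grasp; the last joint's range is limited). The gripper opens to 88 mm and grips with 3 to 60 N. Pads are 19 mm wide; open, the fingers measure 130 mm over their backs; the gripper's body (78 mm by 193 mm) begins 47 mm behind the grasp point.
Start: joints at [-56.545, 20.546, 0.682, 0, -70.136, -16.507], TCP at [0.197, -0.646, 0.227] pointing down, gripper open.
Joint ranges: [-176.03, 176.03], [-82.01, 121.73], [-58.28, 71.71], [-173.87, 95.51], [-174.79, -0.11], [-173.66, 173.66]. Speed limits (degrees/s): [136.94, 136.94, 172.46, 180, 180, 180].

INTERFACE

Orientations are given as [roll, pitch, yaw] about the fixed x, y, z axes, in that order (R = Rz(yaw) Ry(pitch) Rx(roll)).
In Python, from plant import r, imaging, monitor gives the robot as it stands (r), with the cameras (imaging) and the readings (monitor).
- The arm moves only by the shell command python3 drive.py 'ROWS' [OPENING] [FORCE]. ROWS is a JSON list of rows, 1 to 12 of them, each an object with the fields x, y, z (the shift in normalised numbers (1 is 60 cm)), wx, wy, wz (a rotation vector in normalised numbers (1 is 360 degrees)); a field left out counts as zero; each row is the pose to reach, as a shift and turn from the pose commanded when the command began, along the tool's axes at that moment; what a row does not reach only later rows make up. A row lasts 1/12 s, in which the tool goes at most 0.0417 m and 7.16 degrees, less where a joint would pass 70% of its speed; a pose out of reach is approached as far as the arm can. OPENING is the finger opening in m, set as the command begins (- or left out keeps the last). The fingers move at their own pace and stop on an object; FORCE is the grip in N (left out, the last holds). Time passes only in rows, so rows that do not move let the fingers close. It prints the time, the measured TCP pose, the force, the opening and the grip force at its end. A shift or turn number past 1, either way, is cut back to 1. Input that does not fit is refused with a message, and nothing moves.
- monitor.get_state(): the state, without advancing time (a new reading comes with each control period).
- imaging.capture(name): name is "scene" or "top"; returns a dict with "frame" (480x640x3 uint8, red, green, blue), "z_map" (480x640 float32, m along the optical axis (not along the pixel's ray), 0 where there is no reading), "fx", "fy", "cx", "cy" (pixels), "cam_to_world" (4x4, takes a point from camera to world coordinates). Camera axes: x right, y down, z forward; pixel columns grow to the right and rows downward; lengths in m; the calibration is good to about 2 mm. A picture is of the moment at which its call begins.
- r.close_job(): hands the job in; it is judged then, once.
The state is a dict: "time_s": time; "joints": joint angles; "qd": joint speeds; "joint_torque": joint torques, N m; "tcp_pos": TCP position; "eef_rot": TCP orientation; "contact_force": force on the tool from outside, world axes, zero at the start; "moment": the same for the moment, N m; "gripper_width": finger opening in m; "gripper_force": force on a finger pad.
Only numpy, scipy, OpenCV 4.12 (cv2) and the standard library are available. Lean on these libraries where they do the work, as an engineer would, in place of code of your own. Each camera call takes 0.05 s, during which the arm holds its last target. There are 200 camera calls.

## Working session

There is one attempt and no reset: what is moved stays moved. The work goes in short steps, Python scripts to look and compute and a shell command to move; the robot and the scene stay as the last step left them, time stands still between calls to the robot, and variables do not carry over. Pictures are saved under pics/ and viewed, at most 14 in all, crops included, and the job is handed in when it is done.

```bash
ls; mkdir -p pics; python3 - <<'E'
from plant import r, imaging, monitor
import cv2,numpy as np
print(monitor.get_state(), r.grip_depth)
for n in("scene","top"):
    c=imaging.capture(n); cv2.imwrite(f"pics/{n}0.png",c["frame"][:,:,::-1]); np.savez(f"{n}0.npz",**c)
    print(n,c["fx"],c["fy"],c["cx"],c["cy"],np.round(c["cam_to_world"],3).tolist())
E
```

```text
drive.py
pics
plant.py
{'time_s': 0.0, 'joints': array([-5.65444430e+01,  2.05900212e+01,  6.33461663e-01, -2.08266601e-02,
       -7.01359288e+01, -1.65096195e+01]), 'qd': array([-0.01373538, -0.02598719, -0.04403832, -0.02700134, -0.11731885,
       -0.01996956]), 'joint_torque': array([ 5.71624514e-04, -5.82714808e+01,  2.93048948e+01,  6.99693918e+00,
        6.80900455e-03, -1.78523433e-04]), 'tcp_pos': array([ 0.19660428, -0.64521468,  0.22563406]), 'eef_rot': array([ 1.79905761e+02, -7.51433909e-03, -1.63061149e+02]), 'contact_force': array([-0.31235459,  0.86309141,  0.40177808]), 'moment': array([-0.00855148,  0.02546741, -0.01618814]), 'gripper_force': 0.0, 'gripper_width': 0.08754983685369473} 0.0188
scene 590.4802353061071 590.4802353061071 326.52795269950974 236.29296589834115 [[0.908, 0.342, -0.242, 0.769], [0.419, -0.744, 0.521, -0.494], [-0.002, -0.575, -0.818, 0.853], [0.0, 0.0, 0.0, 1.0]]
top 435.44745582630134 435.44745582630134 326.5236910153108 246.35347734052056 [[-0.101, -0.97, 0.22, 0.348], [-0.995, 0.098, -0.025, 0.022], [0.003, -0.222, -0.975, 0.849], [0.0, 0.0, 0.0, 1.0]]
```

View pics/scene0.png

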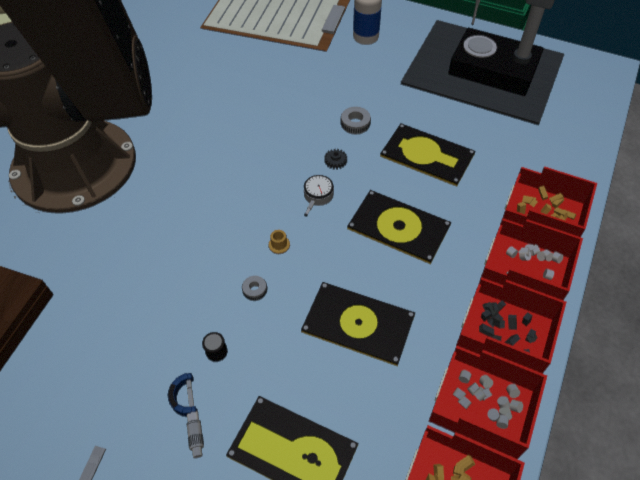

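View pics/top0.png

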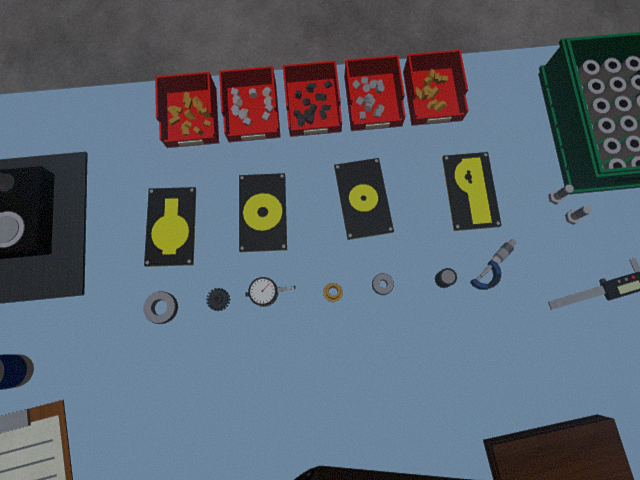

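Scene view: large ring (356,120), gear (336,158), dial (318,188), bushing (279,241), small ring (255,287), unlisted knob (214,346) and mic (188,415). The blocks are at (428,153) dial, (400,225) large, (358,322) small and (292,450) mic. The top view shows the same row: tools at row ~240-310, blocks at row ~160-265. Mic and dial both have to be turned.

```bash
cat > m.py <<'E'
import numpy as np,cv2
def ray(c,uv):
    M=np.array(c["cam_to_world"]);d=M[:3,:3]@[(uv[0]-c["cx"])/c["fx"],(uv[1]-c["cy"])/c["fy"],1];return M[:3,3],d/np.linalg.norm(d)
def onz(c,uv,z):
    o,d=ray(c,uv);return o+d*(z-o[2])/d[2]
def tri(a,ua,b,ub):
    A=[];B=[]
    for c,u in((a,ua),(b,ub)):
        o,d=ray(c,u);P=np.eye(3)-np.outer(d,d);A.append(P);B.append(P@o)
    p=np.linalg.solve(sum(A),sum(B));e=[np.linalg.norm(P@p-q) for P,q in zip(A,B)]
    return p,max(e)
def masks(c):
    f=c["frame"];h=cv2.cvtColor(f,cv2.COLOR_RGB2HSV).astype(int);H,S,V=h[...,0],h[...,1],h[...,2]
    bench=(H>95)&(H<115)&(S>60)&(S<150)&(V>105)
    yel=(H>24)&(H<36)&(S>150)&(V>110)
    return (~bench).astype(np.uint8),yel.astype(np.uint8),h
def comps(m,amin):
    n,l,s,ce=cv2.connectedComponentsWithStats(m,connectivity=4)
    return [(l==i,s[i],ce[i]) for i in range(1,n) if s[i][4]>amin]
E
python3 - <<'E'
import numpy as np,cv2
from m import *
for n in("scene","top"):
    c=np.load(n+"0.npz");nb,y,h=masks(c)
    print(n)
    for k,m in(("nb",nb),("yel",y)):
        for l,s,ce in comps(m,60):
            if s[4]>9000: continue
            p=onz(c,ce,0.01);
            if not(0.3<p[0]<0.85):continue
            cn,_=cv2.findContours(l.astype(np.uint8),0,2);cn=max(cn,key=cv2.contourArea)
            print(k,s,np.round(ce,1),np.round(p,3),"rect",np.round(cv2.minAreaRect(cn)[1],1),h[l].mean(0).astype(int))
E
```

```text
scene
nb [ 353    0   29   45 1156] [366.4  20.8] [0.346 0.643 0.01 ] rect [27.2 44.9] [ 73 116  72]
nb [340 106  31  29 677] [355.2 119.9] [0.452 0.329 0.01 ] rect [28. 30.] [90 22 93]
nb [ 380  123   95   64 3311] [427.8 154.4] [0.616 0.301 0.01 ] rect [88.3 40.6] [63 89 75]
nb [324 149  23  20 360] [335.4 158.7] [0.459 0.216 0.01 ] rect [19. 22.] [104  38  47]
nb [304 175  30  42 831] [317.7 191.1] [0.462 0.129 0.01 ] rect [41. 29.] [ 96  18 117]
nb [ 347  190  104   75 4232] [399.3 226.4] [0.627 0.116 0.01 ] rect [94.5 47.5] [69 76 68]
nb [268 229  23  26 450] [278.5 241.7] [ 0.449 -0.002  0.01 ] rect [25. 22.] [ 28 133 106]
nb [242 275  26  26 497] [254.2 287.6] [ 0.455 -0.1    0.01 ] rect [24.7 24.7] [101  27 101]
nb [ 301  282  114   85 5703] [358.6 323.4] [ 0.636 -0.088  0.01 ] rect [103.7  56.9] [75 51 55]
nb [202 332  26  30 587] [214.5 346.4] [ 0.45  -0.218  0.01 ] rect [29.9 22.8] [100  42  59]
nb [ 168  373   36   86 1302] [187.7 413.1] [ 0.468 -0.323  0.01 ] rect [85.5 28.3] [105  70  86]
nb [ 226  396  133   84 7082] [289.7 445.6] [ 0.623 -0.303  0.01 ] rect [116.4  71
[... 1468 characters left out ...]
.446 -0.002  0.01 ] rect [18. 19.] [ 26 116 116]
nb [206 288  25  23 417] [217.9 299.1] [0.455 0.219 0.01 ] rect [22.7 22.7] [107  51  54]
nb [143 291  35  33 766] [160.2 307.2] [0.451 0.329 0.01 ] rect [32. 34.] [106  28  99]
nb [   0  354   34   36 1021] [ 14.6 370.2] [0.361 0.599 0.01 ] rect [35. 33.] [ 93 167  46]
yel [ 455  158   37   66 1369] [474.1 188.9] [ 0.627 -0.311  0.01 ] rect [67.1 27.9] [ 30 186 155]
yel [349 185  29  26 580] [363.  197.5] [ 0.631 -0.083  0.01 ] rect [25. 28.] [ 30 184 155]
yel [ 243  194   39   37 1036] [262.2 211.5] [0.622 0.122 0.01 ] rect [36. 38.] [ 30 186 155]
yel [ 151  199   38   55 1308] [169.8 228.8] [0.604 0.308 0.01 ] rect [35.5 55.4] [ 30 194 156]
```

```bash
cat > meas.py <<'E'
from m import *
import sys
def view(n): 
    c=np.load(n);nb,y,h=masks(c);return c,nb,y,h
def comp_at(c,m,p,amin=60):
    L=[x for x in comps(m,amin) if x[1][4]<9000]
    return min(L,key=lambda x:np.linalg.norm(onz(c,x[2],.01)[:2]-p))
def fill(l):
    cn,_=cv2.findContours(l.astype(np.uint8),0,2);cn=max(cn,key=cv2.contourArea);return cn
def cen(cn):
    M=cv2.moments(cn);return M["m10"]/M["m00"],M["m01"]/M["m00"]
E
python3 - <<'E'
from meas import *
S=view("scene0.npz");T=view("top0.npz")
def two(p,k=1):
    cs=[cen(fill(comp_at(v[0],v[k],p)[0])) for v in(S,T)]
    return tri(S[0],cs[0],T[0],cs[1])
for n,p in dict(ring_large=(.452,.329),ring_small=(.455,-.1),gear=(.457,.217),bush=(.447,-.002),knob=(.45,-.22)).items(): print(n,*[np.round(a,4) for a in two(p)])
for n,p in dict(large=(.625,.12),small=(.635,-.085),dial=(.606,.305),mic=(.628,-.311)).items():
    print("block",n,"yellow tri",*[np.round(a,4) for a in two(p,2)])
    Q=[]
    for v in(S,T):
        l=comp_at(v[0],v[1],p,500)[0]
        h=v[3];side=(h[...,0]>10)&(h[...,0]<40)&(h[...,1]>60)&(h[...,2]<110)&(v[2]==0) if v is S else False
        m=(l&~side).astype(np.uint8);m=cv2.morphologyEx(m,cv2.MORPH_OPEN,np.ones((3,3)))
        hull=cv2.convexHull(fill(m));q=cv2.approxPolyN(hull,4,-1,True)[0] if hasattr(cv2,"approxPolyN") else cv2.approxPolyDP(hull,6,True)[:,0]
        w=np.array([onz(v[0],u,.01)[:2] for u in q]);a=np.arctan2(*(w-w.mean(0)).T[::-1]);Q.append(q[np.argsort(a)])
    P=[tri(S[0],a,T[0],b) for a,b in zip(*Q)];X=np.array([a for a,_ in P])
    d=(X[2]+X[3]-X[0]-X[1]);d2=X[0]+X[3]-X[1]-X[2]
    print("  corners mean",np.round(X.mean(0),4),"z",np.round(X[:,2],4),"res",np.round([e for _,e in P],4),"edges",np.round([np.linalg.norm(X[i]-X[i-1]) for i in range(4)],3),"ang",np.round(np.degrees([np.arctan2(d[1],d[0]),np.arctan2(d2[1],d2[0])]),1))
# dial
cs=[]
for v in(S,T):
    l=comp_at(v[0],v[1],(.462,.129))[0];h=v[3]
    w=(l&(h[...,2]>150)).astype(np.uint8);cn=cv2.convexHull(fill(w));cs.append(cen(cn))
    print("dial face",cs[-1],cv2.contourArea(cn))
    px=np.argwhere(l)[:,::-1];W=np.array([onz(v[0],u,.010)[:2] for u in px]);c0=onz(v[0],cs[-1],.022)[:2]
    R=np.linalg.norm(W-c0,axis=1);far=W[R>.045];dd=far.mean(0)-c0
    print("  stem tip",np.round(W[R.argmax()],4),R.max(),"ang",np.degrees(np.arctan2(dd[1],dd[0])),len(far))
print("dial face tri",tri(S[0],cs[0],T[0],cs[1]))
# mic
te=[]
for v in(S,T):
    l=comp_at(v[0],v[1],(.466,-.322))[0];h=v[3];H,Sa,V=[h[...,i] for i in range(3)]
    st=l&(Sa<70)&(V>60);px=np.argwhere(st)[:,::-1].astype(np.float32)
    W=np.array([onz(v[0],u,.010)[:2] for u in px]);A=np.array([onz(v[0],u,.010)[:2] for u in np.argwhere(l)[:,::-1]])
    vx,vy,x0,y0=cv2.fitLine(W.astype(np.float32),cv2.DIST_HUBER,0,.001,.001).ravel();d=np.array([vx,vy])
    bl=A.mean(0); b=np.array([onz(v[0],u,.010)[:2] for u in np.argwhere(l&(Sa>100))[:,::-1]]).mean(0)
    if d@(b-bl)<0:d=-d
    n=np.array([-d[1],d[0]]);t=A@d;s=A@n
    print("mic ang",np.degrees(np.arctan2(d[1],d[0])),"x ext",np.ptp(t),"line s",np.array([x0,y0])@n,"s ext",s.min(),s.max(),"bow s",b@n,"origin",np.round(d*(t.min()+t.max())/2+n*(np.array([x0,y0])@n+.0105),4))
    e=np.argwhere(l)[:,::-1][t<t.min()+.008].mean(0);te.append(e)
print("ratchet end tri",tri(S[0],te[0],T[0],te[1]))
E
```

```text
ring_large [0.4511 0.3297 0.009 ] 0.0003
ring_small [ 0.4534 -0.0995  0.0078] 0.0006
gear [0.4561 0.2203 0.0042] 0.0004
bush [ 0.4474 -0.0013  0.0078] 0.0007
knob [ 0.4521 -0.2206  0.018 ] 0.0006
block large yellow tri [0.6241 0.123  0.005 ] 0.0005Traceback (most recent call last):
  File "<stdin>", line 14, in <module>
cv2.error: OpenCV(4.12.0) :-1: error: (-5:Bad argument) in function 'approxPolyN'
> Overload resolution failed:
>  - Argument 'epsilon_percentage' must be float, not bool
>  - Argument 'epsilon_percentage' must be float, not bool
```

```bash
cat > m2.py <<'E'
from meas import *
S=view("scene0.npz");T=view("top0.npz")
def two(p,k=1):
    cs=[cen(fill(comp_at(v[0],v[k],p)[0])) for v in(S,T)]
    return tri(S[0],cs[0],T[0],cs[1])
for n,p in dict(large=(.625,.12),small=(.635,-.085),dial=(.606,.305),mic=(.628,-.311)).items():
    print("block",n,"yellow tri",*[np.round(a,4) for a in two(p,2)])
    Q=[]
    for v in(S,T):
        l=comp_at(v[0],v[1],p,500)[0]
        h=v[3];side=(h[...,0]>10)&(h[...,0]<40)&(h[...,1]>60)&(h[...,2]<110)&(v[2]==0) if v is S else False
        m=(l&~side).astype(np.uint8);m=cv2.morphologyEx(m,cv2.MORPH_OPEN,np.ones((3,3)))
        q=cv2.approxPolyN(fill(m),4).reshape(-1,2).astype(float)
        w=np.array([onz(v[0],u,.01)[:2] for u in q]);a=np.arctan2(*(w-w.mean(0)).T[::-1]);Q.append(q[np.argsort(a)])
    P=[tri(S[0],a,T[0],b) for a,b in zip(*Q)];X=np.array([a for a,_ in P])
    d=(X[2]+X[1]-X[0]-X[3]);d2=X[3]+X[2]-X[1]-X[0]
    print("  corners mean",np.round(X.mean(0),4),"z",np.round(X[:,2],4),"res",np.round([e for _,e in P],4),"edges",np.round([np.linalg.norm(X[i]-X[i-1]) for i in range(4)],3),"ang",np.round(np.degrees([np.arctan2(d[1],d[0]),np.arctan2(d2[1],d2[0])]),1))
cs=[]
for v in(S,T):
    l=comp_at(v[0],v[1],(.462,.129))[0];h=v[3]
    w=(l&(h[...,2]>150)).astype(np.uint8);cn=cv2.convexHull(fill(w));cs.append(cen(cn))
    print("dial face",np.round(cs[-1],1),cv2.contourArea(cn))
    px=np.argwhere(l)[:,::-1];W=np.array([onz(v[0],u,.010)[:2] for u in px]);c0=onz(v[0],cs[-1],.022)[:2]
    R=np.linalg.norm(W-c0,axis=1);far=W[R>.045];dd=far.mean(0)-c0
    print("  stem tip",np.round(W[R.argmax()],4),R.max(),"ang",np.degrees(np.arctan2(dd[1],dd[0])),len(far))
print("dial face tri",tri(S[0],cs[0],T[0],cs[1]))
te=[]
for v in(S,T):
    l=comp_at(v[0],v[1],(.466,-.322))[0];h=v[3];H,Sa,V=[h[...,i] for i in range(3)]
    st=l&(Sa<70)&(V>60);px=np.argwhere(st)[:,::-1]
    W=np.array([onz(v[0],u,.010)[:2] for u in px]);A=np.array([onz(v[0],u,.010)[:2] for u in np.argwhere(l)[:,::-1]])
    vx,vy,x0,y0=cv2.fitLine(W.astype(np.float32),cv2.DIST_HUBER,0,.001,.001).ravel();d=np.array([vx,vy])
    b=np.array([onz(v[0],u,.010)[:2] for u in np.argwhere(l&(Sa>100))[:,::-1]]).mean(0)
    if d@(b-A.mean(0))<0:d=-d
    n=np.array([-d[1],d[0]]);t=A@d;s=A@n
    print("mic ang",np.degrees(np.arctan2(d[1],d[0])),"x ext",np.ptp(t),"line s",np.array([x0,y0])@n,"s ext",s.min(),s.max(),"bow s",b@n,"origin",np.round(d*(t.min()+t.max())/2+n*(np.array([x0,y0])@n+.0105),4))
    te.append(np.argwhere(l)[:,::-1][t<t.min()+.008].mean(0))
print("ratchet end tri",tri(S[0],te[0],T[0],te[1]))
E
python3 m2.py
```

```text
block large yellow tri [0.6241 0.123  0.005 ] 0.0005
  corners mean [0.6239 0.123  0.0074] z [0.0079 0.0084 0.0067 0.0067] res [0.0021 0.0018 0.0015 0.0018] edges [0.095 0.162 0.095 0.162] ang [-3.3 86.7]
block small yellow tri [ 0.6332 -0.0835  0.0055] 0.0004
  corners mean [ 0.6325 -0.0833  0.0076] z [0.0076 0.0095 0.0078 0.0054] res [0.0012 0.0007 0.0003 0.0013] edges [0.095 0.162 0.096 0.162] ang [ 3.4 93.7]
block dial yellow tri [0.6064 0.31   0.0045] 0.0007
  corners mean [0.613  0.3087 0.0064] z [0.0085 0.0086 0.0054 0.0029] res [0.0027 0.0009 0.0006 0.0009] edges [0.101 0.163 0.099 0.163] ang [-4.1 86.5]
block mic yellow tri [ 0.6297 -0.3107  0.0077] 0.0006
  corners mean [ 0.6248 -0.3043  0.0072] z [-0.0284  0.0496  0.0049  0.0027] res [0.0092 0.0134 0.0004 0.0002] edges [0.124 0.181 0.085 0.164] ang [ 8. 87.]
dial face [318.3 185.6] 339.5
  stem tip [0.4676 0.0681] 0.06439427228291987 ang -86.83427766357282 34
dial face [262.1 290.7] 418.0
  stem tip [0.4654 0.0692] 0.062439104548121516 ang -87.27972095395431 25
dial face tri (array([0.46144693, 0.13187802, 0.02193214]), np
[... 187 characters left out ...]
0.3279]
mic ang 128.5841 x ext 0.1272189128607666 line s -0.16931626 s ext -0.18004610369625965 -0.13733453985998176 bow s -0.15770145985732067 origin [ 0.4648 -0.328 ]
ratchet end tri (array([ 0.51076169, -0.36787556,  0.00923276]), np.float64(0.0008814403768702964))m2.py:12: DeprecationWarning: Bitwise inversion '~' on bool is deprecated and will be removed in Python 3.16. This returns the bitwise inversion of the underlying int object and is usually not what you expect from negating a bool. Use the 'not' operator for boolean negation or ~int(x) if you really want the bitwise inversion of the underlying int.
  m=(l&~side).astype(np.uint8);m=cv2.morphologyEx(m,cv2.MORPH_OPEN,np.ones((3,3)))
```

```bash
python3 - <<'E'
from meas import *
for nm in("top0.npz","scene0.npz"):
  v=view(nm);c=v[0]
  for n,p in dict(large=(.625,.12),small=(.635,-.085),dial=(.606,.305),mic=(.628,-.311)).items():
    for k,z in((1,.008),(2,.007)):
        m=comp_at(c,v[k],p,300)[0].astype(np.uint8)
        if k==1: m=cv2.morphologyEx(m,cv2.MORPH_OPEN,np.ones((3,3)))
        cn=fill(m)
        W=np.array([onz(c,u,z)[:2]*1000 for u in cn[:,0]]).astype(np.float32)
        (ce,wh,a)=cv2.minAreaRect(W);print(nm[:3],n,k,np.round(ce,1),np.round(wh,1),round(a,1))
E
```

```text
top large 1 [622.3 121.7] [ 94.9 163.5] 86.8
top large 2 [622.5 122.9] [76.7 76.1] 85.5
top small 1 [631.4 -83.4] [163.6  96.1] 3.6
top small 2 [632.4 -83.6] [57.2 53.5] 84.3
top dial 1 [611.3 306.9] [ 98. 163.] 86.1
top dial 2 [612.  307.9] [ 73.6 112. ] 84.3
top mic 1 [ 625.1 -304. ] [ 98.6 163.9] 89.3
top mic 2 [ 625.7 -305.6] [ 58.1 140.5] 89.3
sce large 1 [624.8 119.4] [101.3 161.8] 86.8
sce large 2 [624.3 122.7] [77.7 72.6] 24.7
sce small 1 [633.7 -85.8] [160.5  98.7] 3.6
sce small 2 [633.5 -83.8] [57.6 54.7] 24.7
sce dial 1 [613.8 304.2] [103.8 162.6] 86.1
sce dial 2 [612.2 313.2] [113.1  70.7] 17.7
sce mic 1 [ 627.8 -305.7] [ 96.3 161.4] 89.4
sce mic 2 [ 627.1 -304.9] [ 59.3 141.7] 89.7
```

```bash
cat > go.py <<'E'
import sys,numpy as np
from plant import r, imaging, monitor
from scipy.spatial.transform import Rotation as R
s=monitor.get_state();x,y,z,yaw=map(float,sys.argv[1:5])
q=R.from_euler("xyz",s["eef_rot"],degrees=True)
d=q.inv().apply(np.array([x,y,z])-s["tcp_pos"]);w=(q.inv()*R.from_euler("xyz",[180,0,yaw],degrees=True)).as_rotvec(degrees=True)
print(np.round(s["tcp_pos"],4),np.round(s["eef_rot"],1),"J",np.round(s["joints"],0)[[0,5]],"row",np.round(d,4),np.round(w,1))
E
python3 go.py .4874 -.3386 .12 -51.3
```

```text
[ 0.1966 -0.6453  0.2257] [ 179.9   -0.  -163.1] J [-57. -17.] row [-0.3675  0.2085  0.106 ] [ 1.000e-01  1.000e-01 -1.118e+02]
```

The rows are not in the units I measure in: shifts go in shares of 60 cm and turns go in shares of 360 degrees. I convert before sending: -0.3675 m / 0.6 = -0.6125, 0.2085 m / 0.6 = 0.3475, -112 degrees / 360 = -0.3111.

```bash
python3 drive.py '[{"x": -0.6125,"y": 0.3475,"z": 0.1767,"wz": -0.3111},{"x": -0.6125,"y": 0.3475,"z": 0.1767,"wz": -0.3111},{"x": -0.6125,"y": 0.3475,"z": 0.1767,"wz": -0.3111},{"x": -0.6125,"y": 0.3475,"z": 0.1767,"wz": -0.3111},{"x": -0.6125,"y": 0.3475,"z": 0.1767,"wz": -0.3111},{"x": -0.6125,"y": 0.3475,"z": 0.1767,"wz": -0.3111},{"x": -0.6125,"y": 0.3475,"z": 0.1767,"wz": -0.3111},{"x": -0.6125,"y": 0.3475,"z": 0.1767,"wz": -0.3111},{"x": -0.6125,"y": 0.3475,"z": 0.1767,"wz": -0.3111},{"x": -0.6125,"y": 0.3475,"z": 0.1767,"wz": -0.3111},{"x": -0.6125,"y": 0.3475,"z": 0.1767,"wz": -0.3111},{"x": -0.6125,"y": 0.3475,"z": 0.1767,"wz": -0.3111}]' 0.06; python3 go.py .4874 -.3386 .12 -51.3
```

```text
time_s: 1.1
tcp_pos: [0.4894, -0.3359, 0.1188]
eef_rot: [179.9, 0.1, -76.5]
contact_force: [-0.9, -0.0, 0.4]
gripper_width: 0.0599
gripper_force: 0.0
[ 0.4894 -0.3359  0.1188] [ 1.799e+02  1.000e-01 -7.650e+01] J [-16.  29.] row [ 0.0022  0.0026 -0.0012] [  0.1   0.1 -25.2]
```

In the tool's units: 0.0025 m / 0.6 = 0.0042, 0.002 m / 0.6 = 0.0033, -25 degrees / 360 = -0.0694.

```bash
python3 drive.py '[{"x": 0.0033,"y": 0.0042,"z": -0.0017,"wz": -0.0694},{"x": 0.0033,"y": 0.0042,"z": -0.0017,"wz": -0.0694},{"x": 0.0033,"y": 0.0042,"z": -0.0017,"wz": -0.0694},{"x": 0.0033,"y": 0.0042,"z": -0.0017,"wz": -0.0694},{"x": 0.0033,"y": 0.0042,"z": -0.0017,"wz": -0.0694},{"x": 0.0033,"y": 0.0042,"z": -0.0017,"wz": -0.0694}]' >/dev/null; python3 go.py .4874 -.3386 .007 -51.3
```

```text
[ 0.4853 -0.3415  0.1213] [180.    0.  -52.2] J [-16.  54.] row [-0.001  -0.0035  0.1143] [ 0.   0.  -0.9]
```

In the tool's units: 0.09 m / 0.6 = 0.15, 0.085 m / 0.6 = 0.1417.

```bash
python3 drive.py '[{"z": 0.0583},{"z": 0.1167},{"z": 0.1417},{"z": 0.15},{"z": 0.15},{"z": 0.15}]' >/dev/null; python3 go.py .4874 -.3386 .007 -51.3; python3 - <<'E'
from plant import r, imaging, monitor
import cv2,numpy as np
for n in("scene","top"):
    c=imaging.capture(n);np.savez(n+"1.npz",**c);f=c["frame"][:,:,::-1]
    o=cv2.resize(f[330:480,100:300] if n=="scene" else f[200:320,420:580],None,fx=3,fy=3)
    cv2.imwrite(f"pics/{n}1.png",o)
E
```

```text
[ 0.4861 -0.342   0.0323] [-180.    -0.   -52.1] J [-16.  54.] row [-0.0019 -0.0031  0.0253] [-0.  -0.  -0.8]
```

View pics/scene1.png

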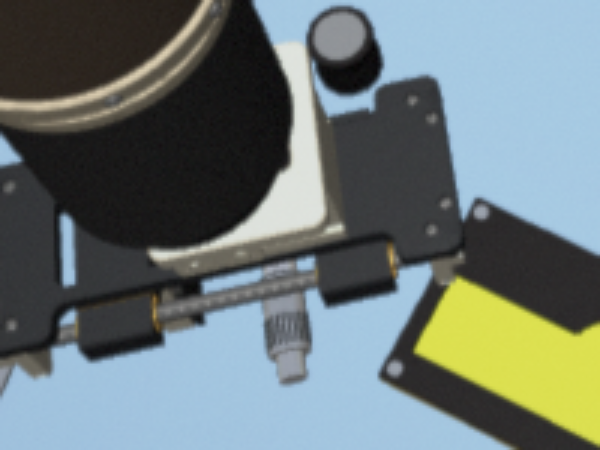

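The gripper straddles the thimble (ratchet at crop (290,370)), and both the knob and the block corner stay clear. Narrow the opening slightly, go down and grip.

In the tool's units: 0.025 m / 0.6 = 0.0417, 0.022 m / 0.6 = 0.0367, -0.8 degrees / 360 = -0.0022.

```bash
python3 drive.py '[{"x": -0.0033,"y": -0.005,"z": 0.0133,"wz": -0.0022},{"x": -0.0033,"y": -0.005,"z": 0.0267,"wz": -0.0022},{"x": -0.0033,"y": -0.005,"z": 0.0367,"wz": -0.0022},{"x": -0.0033,"y": -0.005,"z": 0.0417,"wz": -0.0022},{"x": -0.0033,"y": -0.005,"z": 0.0417,"wz": -0.0022},{"x": -0.0033,"y": -0.005,"z": 0.0417,"wz": -0.0022}]' 0.045; python3 go.py .4874 -.3386 .007 -51.3
```

```text
time_s: 2.7
tcp_pos: [0.4864, -0.3381, 0.0062]
eef_rot: [180.0, 0.0, -51.3]
contact_force: [0.2, 0.4, -0.6]
gripper_width: 0.0447
gripper_force: 0.0
[ 0.4864 -0.3381  0.0062] [180.    0.  -51.3] J [-16.  55.] row [ 0.001  -0.0005 -0.0008] [ 0.  0. -0.]
```

In the tool's units: -0.001 m / 0.6 = -0.0017.

```bash
python3 drive.py '[{"z": -0.0017},{"z": -0.0017},{"z": -0.0017},{"z": -0.0017},{"z": -0.0017},{"z": -0.0017},{"z": -0.0017},{"z": -0.0017}]' 0.0 50;  python3 drive.py '[{"z": -0.0167},{"z": -0.05},{"z": -0.0833},{"z": -0.1},{"z": -0.1167},{"z": -0.1167}]'; python3 go.py .6039 -.3152 .08 -180.7
```

```text
time_s: 3.37
tcp_pos: [0.4867, -0.3383, 0.0078]
eef_rot: [-180.0, -0.0, -51.3]
contact_force: [-0.8, 0.7, 1.7]
gripper_width: 0.0188
gripper_force: 50.0
time_s: 3.87
tcp_pos: [0.4876, -0.3385, 0.0796]
eef_rot: [-179.9, -0.2, -51.3]
contact_force: [0.2, 0.1, -2.0]
gripper_width: 0.0188
gripper_force: 50.0
[ 0.4876 -0.3385  0.0796] [-179.9   -0.2  -51.3] J [-16.  55.] row [ 0.0545 -0.1053 -0.    ] [ -0.2   0.  129.4]
```

In the tool's units: -0.1053 m / 0.6 = -0.1755, -0.1 m / 0.6 = -0.1667, 84 degrees / 360 = 0.2333.

```bash
python3 drive.py '[{"x": 0.0167,"y": -0.0333,"wz": 0.0194},{"x": 0.0333,"y": -0.0667,"wz": 0.0389},{"x": 0.05,"y": -0.1,"wz": 0.0583},{"x": 0.0667,"y": -0.1333,"wz": 0.0778},{"x": 0.0833,"y": -0.1667,"wz": 0.0972},{"x": 0.0908,"y": -0.1755,"wz": 0.1167},{"x": 0.0908,"y": -0.1755,"wz": 0.1361},{"x": 0.0908,"y": -0.1755,"wz": 0.1556},{"x": 0.0908,"y": -0.1755,"wz": 0.175},{"x": 0.0908,"y": -0.1755,"wz": 0.1944},{"x": 0.0908,"y": -0.1755,"wz": 0.2139},{"x": 0.0908,"y": -0.1755,"wz": 0.2333}]' >/dev/null; python3 drive.py '[{"wz": 0.0194},{"wz": 0.0389},{"wz": 0.0583},{"wz": 0.0778},{"wz": 0.0972},{"wz": 0.1167},{"wz": 0.1261},{"wz": 0.1261},{"wz": 0.1261},{"wz": 0.1261}]'; python3 go.py .6039 -.3152 .03 -180.7;python3 - <<'E'
from plant import r, imaging, monitor
import cv2,numpy as np
for n in("scene","top"):
    c=imaging.capture(n);np.savez(n+"2.npz",**c);f=c["frame"][:,:,::-1]
    o=cv2.resize(f[330:480,180:400] if n=="scene" else f[130:270,400:580],None,fx=3,fy=3)
    cv2.imwrite(f"pics/{n}2.png",o)
E
```

```text
time_s: 5.7
tcp_pos: [0.6025, -0.3148, 0.0768]
eef_rot: [180.0, -0.1, 179.4]
contact_force: [0.8, 0.1, -1.5]
gripper_width: 0.0189
gripper_force: 50.0
[ 0.6025 -0.3148  0.0768] [ 1.800e+02 -1.000e-01  1.794e+02] J [-11. -79.] row [-0.0014 -0.0004  0.0468] [ 0.  -0.1  0.1]
```

View pics/scene2.png

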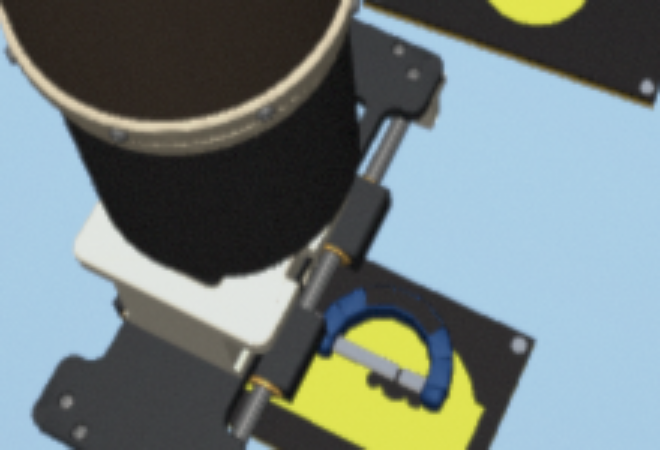

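The mic is level, with its bow over the bulge of the recess (crop (390,340)). Lower it gently.

In the tool's units: 0.058 m / 0.6 = 0.0967, 0.057 m / 0.6 = 0.095.

```bash
python3 drive.py '[{"x": -0.0023,"y": -0.0007,"z": 0.02},{"x": -0.0023,"y": -0.0007,"z": 0.04},{"x": -0.0023,"y": -0.0007,"z": 0.06},{"x": -0.0023,"y": -0.0007,"z": 0.0767},{"x": -0.0023,"y": -0.0007,"z": 0.0867},{"x": -0.0023,"y": -0.0007,"z": 0.0917},{"x": -0.0023,"y": -0.0007,"z": 0.095},{"x": -0.0023,"y": -0.0007,"z": 0.0967},{"x": -0.0023,"y": -0.0007,"z": 0.0967},{"x": -0.0023,"y": -0.0007,"z": 0.0967}]'; python3 go.py .6039 -.3152 .0138 -180.7
```

```text
time_s: 6.63
tcp_pos: [0.6046, -0.3154, 0.0201]
eef_rot: [-180.0, 0.0, 179.3]
contact_force: [0.8, 1.0, -2.5]
gripper_width: 0.0185
gripper_force: 50.0
[ 0.6046 -0.3154  0.0201] [-180.     0.   179.3] J [-11. -79.] row [0.0008 0.0002 0.0063] [-0.  0. -0.]
```

In the tool's units: 0.006 m / 0.6 = 0.01, 0.0055 m / 0.6 = 0.0092.

```bash
python3 drive.py '[{"z": 0.0033},{"z": 0.0067},{"z": 0.0083},{"z": 0.0092},{"z": 0.01},{"z": 0.01}]'; python3 go.py .6039 -.3152 .0138 -180.7
```

```text
time_s: 7.13
tcp_pos: [0.6042, -0.3153, 0.0138]
eef_rot: [-180.0, -0.0, 179.3]
contact_force: [-1.3, 1.7, 1.1]
gripper_width: 0.0188
gripper_force: 50.0
[ 0.6042 -0.3153  0.0138] [-180.    -0.   179.3] J [-11. -79.] row [0.0003 0.0001 0.    ] [-0. -0. -0.]
```

In the tool's units: -0.08 m / 0.6 = -0.1333, -0.06 m / 0.6 = -0.1.

```bash
python3 drive.py '[{},{},{},{},{},{"z": -0.0167},{"z": -0.05},{"z": -0.1},{"z": -0.1333},{"z": -0.1333}]' 0.04; python3 go.py .4522 -.0997 .1 180
```

```text
time_s: 7.97
tcp_pos: [0.6073, -0.3165, 0.0998]
eef_rot: [-179.8, 0.4, 179.4]
contact_force: [1.3, 0.1, -1.1]
gripper_width: 0.0399
gripper_force: 0.0
[ 0.6073 -0.3165  0.0998] [-179.8    0.4  179.4] J [-11. -79.] row [ 0.1575  0.215  -0.002 ] [-0.2  0.4 -0.6]
```

In the tool's units: 0.215 m / 0.6 = 0.3583, 0.198 m / 0.6 = 0.33, -0.6 degrees / 360 = -0.0017.

```bash
python3 drive.py '[{"x": 0.04,"y": 0.055},{"x": 0.08,"y": 0.11},{"x": 0.12,"y": 0.165},{"x": 0.16,"y": 0.22},{"x": 0.2,"y": 0.275},{"x": 0.24,"y": 0.33},{"x": 0.2608,"y": 0.3583,"wz": -0.0017},{"x": 0.2608,"y": 0.3583,"wz": -0.0017},{"x": 0.2608,"y": 0.3583,"wz": -0.0017}]' 0.06 >/dev/null; python3 go.py .4533 -.0996 .007 180;python3 - <<'E'
from plant import r, imaging, monitor
import cv2,numpy as np
c=imaging.capture("scene");np.savez("scene3.npz",**c);f=c["frame"][:,:,::-1]
cv2.imwrite("pics/scene3.png",cv2.resize(f[180:480,140:440],None,fx=2,fy=2))
E
```

```text
[ 0.4506 -0.0975  0.0947] [ 1.8e+02  1.0e-01 -1.8e+02] J [  12. -102.] row [-0.0025 -0.0022  0.0877] [0.  0.1 0. ]
```

View pics/scene3.png

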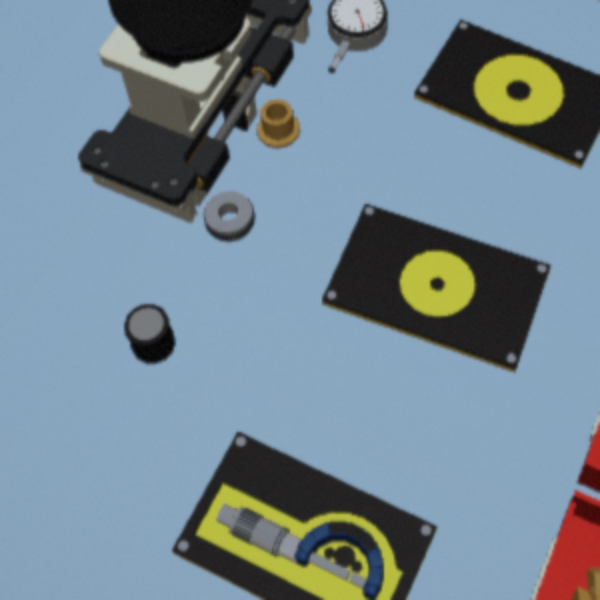

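The mic lies in its recess. Its thimble is in the slot at (260,535) and the bow round the dots at (345,550). The gripper is above the small ring, and the bushing is clear.

In the tool's units: 0.066 m / 0.6 = 0.11, 0.062 m / 0.6 = 0.1033.

```bash
python3 drive.py '[{"x": -0.0042,"y": -0.0033,"z": 0.0417},{"x": -0.0042,"y": -0.0033,"z": 0.0833},{"x": -0.0042,"y": -0.0033,"z": 0.1033},{"x": -0.0042,"y": -0.0033,"z": 0.11},{"x": -0.0042,"y": -0.0033,"z": 0.11},{"x": -0.0042,"y": -0.0033,"z": 0.11}]' >/dev/null; python3 go.py .4533 -.0996 .007 180
```

```text
[ 0.4536 -0.1009  0.0279] [-180.    -0.   179.9] J [  12. -102.] row [0.0003 0.0013 0.0209] [-0.  -0.  -0.1]
```

In the tool's units: 0.02 m / 0.6 = 0.0333, 0.018 m / 0.6 = 0.03.

```bash
python3 drive.py '[{"y": 0.0022,"z": 0.0133},{"y": 0.0022,"z": 0.0233},{"y": 0.0022,"z": 0.03},{"y": 0.0022,"z": 0.0333},{"y": 0.0022,"z": 0.0333},{"y": 0.0022,"z": 0.0333}]'; python3 drive.py '[{},{},{},{},{},{}]' 0.0 50;  python3 drive.py '[{"z": -0.0167},{"z": -0.05},{"z": -0.0833},{"z": -0.1},{"z": -0.1167},{"z": -0.1167}]'; python3 go.py .633 -.0837 .08 180
```

```text
time_s: 9.77
tcp_pos: [0.453, -0.0991, 0.0075]
eef_rot: [-180.0, -0.0, 179.9]
contact_force: [0.3, 0.1, -0.8]
gripper_width: 0.06
gripper_force: 0.0
time_s: 10.27
tcp_pos: [0.4531, -0.0991, 0.0077]
eef_rot: [180.0, 0.0, 179.9]
contact_force: [-0.1, 0.8, 2.6]
gripper_width: 0.038
gripper_force: 50.0
time_s: 10.77
tcp_pos: [0.454, -0.099, 0.0792]
eef_rot: [180.0, 0.2, 179.9]
contact_force: [0.3, 0.2, -2.2]
gripper_width: 0.0382
gripper_force: 50.0
[ 0.454  -0.099   0.0792] [180.    0.2 179.9] J [  12. -102.] row [-0.179   0.0156 -0.0002] [ 0.   0.2 -0.1]
```

In the tool's units: -0.179 m / 0.6 = -0.2983, -0.17 m / 0.6 = -0.2833.

```bash
python3 drive.py '[{"x": -0.0333,"y": 0.0033},{"x": -0.0833,"y": 0.0083},{"x": -0.1417,"y": 0.0133},{"x": -0.2,"y": 0.0183},{"x": -0.25,"y": 0.0217},{"x": -0.2833,"y": 0.026},{"x": -0.2983,"y": 0.026,"z": 0.0167},{"x": -0.2983,"y": 0.026,"z": 0.0417},{"x": -0.2983,"y": 0.026,"z": 0.0667},{"x": -0.2983,"y": 0.026,"z": 0.0833},{"x": -0.2983,"y": 0.026,"z": 0.0833},{"x": -0.2983,"y": 0.026,"z": 0.0833}]'; python3 go.py .633 -.0837 .0137 180
```

```text
time_s: 11.77
tcp_pos: [0.6309, -0.084, 0.0265]
eef_rot: [-180.0, -0.1, 179.9]
contact_force: [-0.9, -0.3, -1.0]
gripper_width: 0.0378
gripper_force: 50.0
[ 0.6309 -0.084   0.0265] [-1.800e+02 -1.000e-01  1.799e+02] J [  10. -100.] row [-0.0021  0.0003  0.0128] [-0.  -0.1 -0.1]
```

In the tool's units: 0.0122 m / 0.6 = 0.0203, 0.0118 m / 0.6 = 0.0197.

```bash
python3 drive.py '[{"x": -0.0017,"z": 0.005},{"x": -0.0025,"z": 0.01},{"x": -0.0025,"z": 0.0133},{"x": -0.0025,"z": 0.0158},{"x": -0.0025,"z": 0.0183},{"x": -0.0025,"z": 0.0197},{"x": -0.0025,"z": 0.0203},{"x": -0.0025,"z": 0.0203},{"x": -0.0025,"z": 0.0203}]'; python3 go.py .633 -.0837 .0137 180
```

```text
time_s: 12.52
tcp_pos: [0.6336, -0.0839, 0.0154]
eef_rot: [-180.0, 0.0, 179.9]
contact_force: [0.6, 0.2, -1.8]
gripper_width: 0.038
gripper_force: 50.0
[ 0.6336 -0.0839  0.0154] [-180.     0.   179.9] J [  10. -100.] row [0.0006 0.0002 0.0017] [-0.   0.  -0.1]
```

In the tool's units: 0.0018 m / 0.6 = 0.003, 0.0015 m / 0.6 = 0.0025.

```bash
python3 drive.py '[{"z": 0.0008},{"z": 0.0017},{"z": 0.0025},{"z": 0.003},{"z": 0.003}]'; python3 go.py .633 -.0837 .0137 180;
```

```text
time_s: 12.93
tcp_pos: [0.6335, -0.0838, 0.0138]
eef_rot: [-180.0, 0.0, 179.9]
contact_force: [-1.1, 0.3, 0.8]
gripper_width: 0.0381
gripper_force: 50.0
[ 0.6335 -0.0838  0.0138] [-180.     0.   179.9] J [  10. -100.] row [0.0005 0.0001 0.0001] [-0.   0.  -0.1]
```

In the tool's units: -0.08 m / 0.6 = -0.1333, -0.06 m / 0.6 = -0.1.

```bash
python3 drive.py '[{},{},{},{},{},{"z": -0.0167},{"z": -0.05},{"z": -0.1},{"z": -0.1333},{"z": -0.1333}]' 0.06; python3 go.py .4511 .3297 .1 180
```

```text
time_s: 13.77
tcp_pos: [0.6366, -0.0838, 0.0995]
eef_rot: [180.0, 0.5, 180.0]
contact_force: [0.5, -0.5, 0.8]
gripper_width: 0.0599
gripper_force: 0.0
[ 0.6366 -0.0838  0.0995] [180.    0.5 180. ] J [  10. -100.] row [ 0.1859  0.4134 -0.002 ] [ 0.   0.5 -0. ]
```

In the tool's units: 0.4134 m / 0.6 = 0.689, 0.37 m / 0.6 = 0.6167.

```bash
python3 drive.py '[{"x": 0.0283,"y": 0.0617},{"x": 0.055,"y": 0.1233},{"x": 0.0833,"y": 0.185},{"x": 0.1117,"y": 0.2467},{"x": 0.1383,"y": 0.3083},{"x": 0.1667,"y": 0.37},{"x": 0.1933,"y": 0.4317},{"x": 0.2217,"y": 0.4933},{"x": 0.25,"y": 0.555},{"x": 0.2767,"y": 0.6167},{"x": 0.305,"y": 0.689},{"x": 0.305,"y": 0.689}]' 0.08 >/dev/null; python3 drive.py '[{},{}]'; python3 go.py .4511 .3297 .03 180
```

```text
time_s: 14.93
tcp_pos: [0.4509, 0.3301, 0.0937]
eef_rot: [-180.0, -0.0, 180.0]
contact_force: [0.6, -0.3, -0.8]
gripper_width: 0.0801
gripper_force: 0.0
[0.4509 0.3301 0.0937] [-180.   -0.  180.] J [  56. -146.] row [-0.0003 -0.0004  0.0637] [-0. -0. -0.]
```

The rows are not in the units I measure in: shifts go in shares of 60 cm and turns go in shares of 360 degrees. I convert before sending: 0.063 m / 0.6 = 0.105, 0.058 m / 0.6 = 0.0967.

```bash
python3 drive.py '[{"z": 0.0417},{"z": 0.075},{"z": 0.0967},{"z": 0.105},{"z": 0.105},{"z": 0.105}]' >/dev/null; python3 go.py .4511 .3297 .0075 180; python3 - <<'E'
from plant import r, imaging, monitor
import cv2,numpy as np
c=imaging.capture("scene");np.savez("scene4.npz",**c);f=c["frame"][:,:,::-1]
cv2.imwrite("pics/scene4.png",cv2.resize(f[50:350,240:440],None,fx=2,fy=2))
E
```

```text
[0.4519 0.3292 0.031 ] [-180.     0.   179.8] J [  56. -146.] row [0.0008 0.0005 0.0235] [-0.   0.  -0.2]
```

View pics/scene4.png

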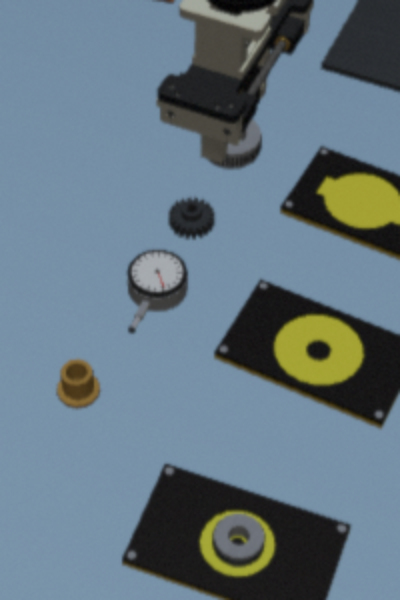

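The small ring sits centred in its recess at (238,540). The gripper is over the large ring, with the near finger clear of it at (215,145). The gear at (190,217) and the dial are clear.

In the tool's units: 0.0228 m / 0.6 = 0.038, 0.02 m / 0.6 = 0.0333.

```bash
python3 drive.py '[{"x": 0.0013,"y": 0.0008,"z": 0.0133},{"x": 0.0013,"y": 0.0008,"z": 0.025},{"x": 0.0013,"y": 0.0008,"z": 0.0333},{"x": 0.0013,"y": 0.0008,"z": 0.038},{"x": 0.0013,"y": 0.0008,"z": 0.038},{"x": 0.0013,"y": 0.0008,"z": 0.038}]'; python3 drive.py '[{},{},{},{},{},{}]' 0.0 55;  python3 drive.py '[{"z": -0.0167},{"z": -0.05},{"z": -0.0833},{"z": -0.1},{"z": -0.1167},{"z": -0.1167}]'; python3 go.py .6235 .1225 .08 180
```

```text
time_s: 15.98
tcp_pos: [0.4504, 0.3304, 0.0075]
eef_rot: [-180.0, -0.0, 179.9]
contact_force: [0.0, -0.1, -0.5]
gripper_width: 0.0803
gripper_force: 0.0
time_s: 16.48
tcp_pos: [0.4505, 0.3303, 0.0079]
eef_rot: [-180.0, -0.0, 179.9]
contact_force: [0.7, -0.6, 1.9]
gripper_width: 0.0591
gripper_force: 55.0
time_s: 16.98
tcp_pos: [0.4511, 0.3312, 0.0797]
eef_rot: [179.9, 0.1, 179.9]
contact_force: [0.8, 0.5, -2.3]
gripper_width: 0.0588
gripper_force: 55.0
[0.4511 0.3312 0.0797] [1.799e+02 1.000e-01 1.799e+02] J [  56. -146.] row [-0.1728 -0.2084 -0.0004] [ 0.1  0.1 -0.1]
```

In the tool's units: -0.2084 m / 0.6 = -0.3473, -0.12 m / 0.6 = -0.2.

```bash
python3 drive.py '[{"x": -0.0167,"y": -0.02},{"x": -0.05,"y": -0.06},{"x": -0.0883,"y": -0.1067},{"x": -0.1283,"y": -0.155},{"x": -0.1667,"y": -0.2},{"x": -0.2067,"y": -0.25},{"x": -0.2417,"y": -0.2917},{"x": -0.2667,"y": -0.3217},{"x": -0.2833,"y": -0.3425},{"x": -0.2867,"y": -0.3473},{"x": -0.2867,"y": -0.3473},{"x": -0.2867,"y": -0.3473}]'>/dev/null; python3 drive.py '[{"z": 0.0167},{"z": 0.0417},{"z": 0.0633},{"z": 0.08},{"z": 0.09},{"z": 0.0933},{"z": 0.0933},{"z": 0.0933}]'; python3 go.py .6235 .1225 .0139 180
```

```text
time_s: 18.65
tcp_pos: [0.6224, 0.122, 0.0221]
eef_rot: [180.0, 0.0, 179.9]
contact_force: [-0.1, 1.1, -2.8]
gripper_width: 0.059
gripper_force: 55.0
[0.6224 0.122  0.0221] [180.    0.  179.9] J [  29. -119.] row [-0.0011  0.0005  0.0083] [ 0.   0.  -0.1]
```

In the tool's units: 0.008 m / 0.6 = 0.0133, 0.0075 m / 0.6 = 0.0125.

```bash
python3 drive.py '[{"x": -0.0017,"z": 0.0033},{"x": -0.0017,"z": 0.0067},{"x": -0.0017,"z": 0.0092},{"x": -0.0017,"z": 0.0108},{"x": -0.0017,"z": 0.0125},{"x": -0.0017,"z": 0.0133},{"x": -0.0017,"z": 0.0133},{"x": -0.0017,"z": 0.0133}]'; python3 go.py .6235 .1225 .0139 180
```

```text
time_s: 19.32
tcp_pos: [0.6231, 0.1216, 0.014]
eef_rot: [-180.0, 0.0, 179.9]
contact_force: [-1.9, 0.8, 1.2]
gripper_width: 0.0587
gripper_force: 55.0
[0.6231 0.1216 0.014 ] [-180.     0.   179.9] J [  29. -119.] row [-0.0004  0.0009  0.0001] [-0.   0.  -0.1]
```

In the tool's units: -0.08 m / 0.6 = -0.1333, -0.06 m / 0.6 = -0.1.

```bash
python3 drive.py '[{},{},{},{},{},{"z": -0.0167},{"z": -0.05},{"z": -0.1},{"z": -0.1333},{"z": -0.1333}]' 0.08; python3 go.py .4614 .1319 .1 -86.5
```

```text
time_s: 20.15
tcp_pos: [0.626, 0.1227, 0.0997]
eef_rot: [179.8, 0.4, 179.9]
contact_force: [0.1, -0.0, 1.0]
gripper_width: 0.08
gripper_force: 0.0
[0.626  0.1227 0.0997] [179.8   0.4 179.9] J [  29. -119.] row [ 0.1646  0.0091 -0.0016] [ -0.2   0.5 -93.5]
```

In the tool's units: 0.162 m / 0.6 = 0.27, 0.15 m / 0.6 = 0.25, -84 degrees / 360 = -0.2333.

```bash
python3 drive.py '[{"x": 0.05,"y": 0.0033,"wz": -0.0194},{"x": 0.1,"y": 0.0067,"wz": -0.0389},{"x": 0.15,"y": 0.01,"wz": -0.0583},{"x": 0.2,"y": 0.0133,"wz": -0.0778},{"x": 0.25,"y": 0.015,"wz": -0.0972},{"x": 0.27,"y": 0.015,"wz": -0.1167},{"x": 0.27,"y": 0.015,"wz": -0.1361},{"x": 0.27,"y": 0.015,"wz": -0.1556},{"x": 0.27,"y": 0.015,"wz": -0.175},{"x": 0.27,"y": 0.015,"wz": -0.1944},{"x": 0.27,"y": 0.015,"wz": -0.2139},{"x": 0.27,"y": 0.015,"wz": -0.2333}]'>/dev/null; python3 drive.py '[{"wz": -0.0194},{"z": 0.0333,"wz": -0.0264},{"z": 0.0667,"wz": -0.0264},{"z": 0.0917,"wz": -0.0264},{"z": 0.0967,"wz": -0.0264},{"z": 0.0967,"wz": -0.0264},{"z": 0.0967,"wz": -0.0264}]'; python3 go.py .4614 .1319 .0075 -86.5; python3 - <<'E'
from plant import r, imaging, monitor
import cv2,numpy as np
c=imaging.capture("scene");np.savez("scene5.npz",**c);f=c["frame"][:,:,::-1]
cv2.imwrite("pics/scene5.png",cv2.resize(f[100:280,240:460],None,fx=3,fy=3))
E
```

```text
time_s: 21.73
tcp_pos: [0.4615, 0.1312, 0.0364]
eef_rot: [-180.0, 0.0, -86.6]
contact_force: [0.4, -0.1, 0.1]
gripper_width: 0.0802
gripper_force: 0.0
[0.4615 0.1312 0.0364] [-180.     0.   -86.6] J [ 39. -36.] row [-0.0007  0.0001  0.0289] [-0.   0.  -0.1]
```

View pics/scene5.png

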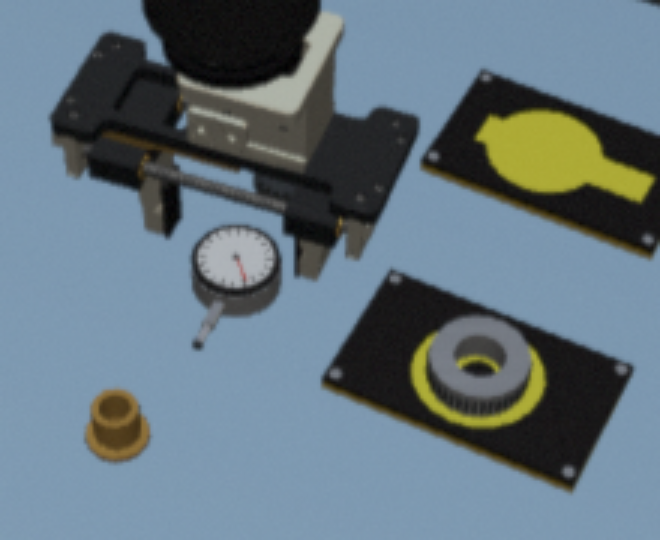

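The large ring is in its recess at (480,365). The fingers stand on either side of the dial case at (237,260), with the stem free.

In the tool's units: 0.028 m / 0.6 = 0.0467, 0.024 m / 0.6 = 0.04.

```bash
python3 drive.py '[{"x": -0.0008,"z": 0.0167},{"x": -0.0008,"z": 0.03},{"x": -0.0008,"z": 0.04},{"x": -0.0008,"z": 0.0467},{"x": -0.0008,"z": 0.0467},{"x": -0.0008,"z": 0.0467}]'; python3 drive.py '[{},{},{},{},{},{}]' 0.0 40;  python3 drive.py '[{"z": -0.0167},{"z": -0.05},{"z": -0.0833},{"z": -0.1},{"z": -0.1167},{"z": -0.1167}]'; python3 go.py .599 .3084 .08 -3.9
```

```text
time_s: 22.28
tcp_pos: [0.461, 0.1314, 0.0077]
eef_rot: [180.0, -0.0, -86.6]
contact_force: [-0.3, 0.9, -0.2]
gripper_width: 0.0797
gripper_force: 0.0
time_s: 22.78
tcp_pos: [0.4611, 0.1315, 0.0079]
eef_rot: [-180.0, 0.0, -86.6]
contact_force: [-0.0, 0.2, 2.8]
gripper_width: 0.0547
gripper_force: 40.0
time_s: 23.28
tcp_pos: [0.462, 0.1321, 0.0795]
eef_rot: [-179.8, 0.1, -86.6]
contact_force: [0.0, -0.3, -1.0]
gripper_width: 0.0551
gripper_force: 40.0
[0.462  0.1321 0.0795] [-1.798e+02  1.000e-01 -8.660e+01] J [ 39. -36.] row [-1.679e-01 -1.473e-01  1.000e-04] [ -0.2  -0.  -82.7]
```

In the tool's units: -0.168 m / 0.6 = -0.28, -0.165 m / 0.6 = -0.275, -80 degrees / 360 = -0.2222.

```bash
python3 drive.py '[{"x": -0.0233,"y": -0.02,"wz": -0.0167},{"x": -0.0567,"y": -0.05,"wz": -0.0361},{"x": -0.0917,"y": -0.08,"wz": -0.0556},{"x": -0.125,"y": -0.11,"wz": -0.075},{"x": -0.1583,"y": -0.1383,"wz": -0.0944},{"x": -0.1917,"y": -0.1667,"wz": -0.1139},{"x": -0.225,"y": -0.1967,"wz": -0.1333},{"x": -0.25,"y": -0.22,"wz": -0.1528},{"x": -0.2667,"y": -0.2333,"wz": -0.1722},{"x": -0.275,"y": -0.2417,"wz": -0.1917},{"x": -0.28,"y": -0.2455,"wz": -0.2111},{"x": -0.28,"y": -0.2455,"wz": -0.2222}]'>/dev/null; python3 drive.py '[{"wz": -0.0069},{"z": 0.0167,"wz": -0.0069},{"z": 0.0333,"wz": -0.0069},{"z": 0.05,"wz": -0.0069},{"z": 0.0567,"wz": -0.0069},{"z": 0.0567,"wz": -0.0069},{"z": 0.0567,"wz": -0.0069}]'; python3 go.py .599 .3084 .0139 -3.9; python3 - <<'E'
from plant import r, imaging, monitor
import cv2,numpy as np
c=imaging.capture("scene");np.savez("scene6.npz",**c);f=c["frame"][:,:,::-1]
cv2.imwrite("pics/scene6.png",cv2.resize(f[60:240,320:500],None,fx=3,fy=3))
E
```

```text
time_s: 24.87
tcp_pos: [0.598, 0.3076, 0.043]
eef_rot: [179.9, 0.0, -4.1]
contact_force: [-0.1, -0.0, -1.0]
gripper_width: 0.0553
gripper_force: 40.0
[0.598  0.3076 0.043 ] [179.9   0.   -4.1] J [44. 42.] row [ 0.001  -0.0009  0.0291] [ 0.1  0.  -0.2]
```

View pics/scene6.png

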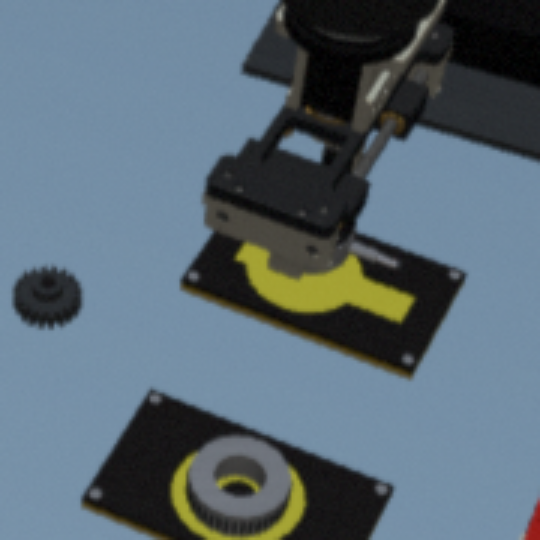

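The dial's stem at (375,255) points along the long arm of the slot. Lower it gently.

In the tool's units: 0.024 m / 0.6 = 0.04, 0.023 m / 0.6 = 0.0383.

```bash
python3 drive.py '[{"x": 0.0017,"y": -0.0015,"z": 0.01},{"x": 0.0017,"y": -0.0015,"z": 0.02},{"x": 0.0017,"y": -0.0015,"z": 0.0283},{"x": 0.0017,"y": -0.0015,"z": 0.0333},{"x": 0.0017,"y": -0.0015,"z": 0.0367},{"x": 0.0017,"y": -0.0015,"z": 0.0383},{"x": 0.0017,"y": -0.0015,"z": 0.04},{"x": 0.0017,"y": -0.0015,"z": 0.04},{"x": 0.0017,"y": -0.0015,"z": 0.04}]'; python3 go.py .599 .3084 .0139 -3.9
```

```text
time_s: 25.67
tcp_pos: [0.5993, 0.3088, 0.0199]
eef_rot: [-180.0, -0.0, -4.1]
contact_force: [0.9, 0.4, -1.0]
gripper_width: 0.0551
gripper_force: 40.0
[0.5993 0.3088 0.0199] [-180.    -0.    -4.1] J [44. 42.] row [-0.0003  0.0004  0.006 ] [-0.  -0.  -0.2]
```

In the tool's units: 0.006 m / 0.6 = 0.01, 0.0055 m / 0.6 = 0.0092.

```bash
python3 drive.py '[{"z": 0.0025},{"z": 0.005},{"z": 0.0067},{"z": 0.0083},{"z": 0.0092},{"z": 0.01},{"z": 0.01}]'; python3 go.py .599 .3084 .0139 -3.9
```

```text
time_s: 26.25
tcp_pos: [0.5992, 0.3087, 0.014]
eef_rot: [180.0, 0.0, -4.1]
contact_force: [-1.0, -0.1, 0.9]
gripper_width: 0.0551
gripper_force: 40.0
[0.5992 0.3087 0.014 ] [180.    0.   -4.1] J [44. 42.] row [-0.0002  0.0003  0.0001] [ 0.   0.  -0.2]
```

Touching. Release, lift, and back off towards the base side for a final look.

In the tool's units: -0.15 m / 0.6 = -0.25, -0.14 m / 0.6 = -0.2333.

```bash
python3 drive.py '[{},{},{},{},{},{"z": -0.0167},{"z": -0.05},{"z": -0.1},{"z": -0.1667},{"z": -0.2333},{"z": -0.25}]' 0.076; python3 drive.py '[{"x": -0.0667},{"x": -0.1333},{"x": -0.2},{"x": -0.25},{"x": -0.25},{"x": -0.25},{"x": -0.25}]' | head -3; python3 - <<'E'
from plant import r, imaging, monitor
import cv2,numpy as np
for n in("scene","top"):
    c=imaging.capture(n);np.savez(n+"7.npz",**c);cv2.imwrite(f"pics/{n}7.png",c["frame"][:,:,::-1])
E
```

```text
time_s: 27.17
tcp_pos: [0.6022, 0.3104, 0.1724]
eef_rot: [-179.7, -0.5, -4.0]
contact_force: [1.3, 1.2, 1.4]
gripper_width: 0.0764
gripper_force: 0.0
time_s: 27.75
tcp_pos: [0.45, 0.32, 0.1648]
eef_rot: [-179.9, -0.1, -4.1]
```

View pics/scene7.png

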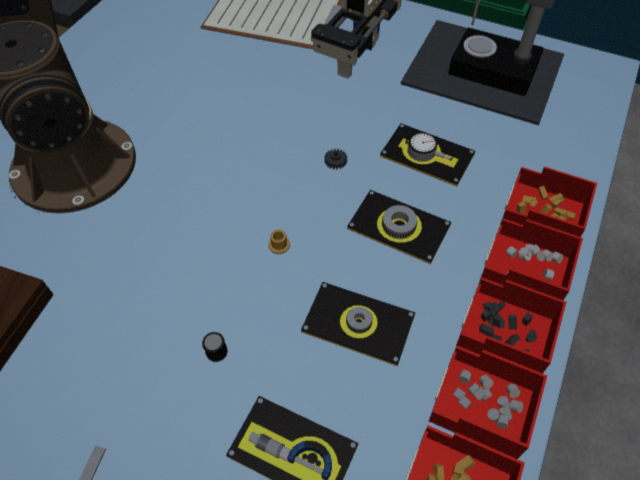

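View pics/top7.png

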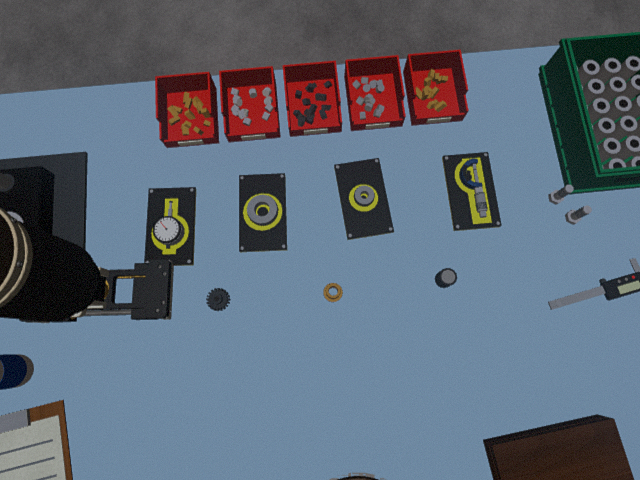

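All four tools appear to be in their recesses (scene: dial (423,145), large ring (399,220), small ring (358,320), mic (292,450)), and the gear and bushing look unmoved. A quick check of the numbers before handing in.

```bash
python3 - <<'E'
from meas import *
vs=[view("scene7.npz"),view("top7.npz")]
def chk(n,mk,p,hull=True):
    cs=[]
    for v in vs:
        m=mk(v[3])&(v[1]>0)
        ok=np.zeros_like(m);o=np.array([[0,0]])
        px=np.argwhere(m)[:,::-1];W=np.array([onz(v[0],u,.02)[:2] for u in px]);k=np.linalg.norm(W-p,axis=1)<.04
        ok[px[k,1],px[k,0]]=1;L=comps(ok.astype(np.uint8),40);l=max(L,key=lambda x:x[1][4])[0];cs.append(cen(cv2.convexHull(fill(l))))
    P,e=tri(vs[0][0],cs[0],vs[1][0],cs[1]);print(n,np.round(P,4),round(e,4),"off mm",np.round((P[:2]-p)*1000,1))
chk("dial face",lambda h:(h[...,2]>140)&(h[...,1]<60),np.array([.599,.3084]))
for n,p in(("large",[.6235,.1225]),("small",[.633,-.0837])): chk(n,lambda h:(h[...,1]<60)&(h[...,2]>75),np.array(p))
for n,p in(("gear",(.4561,.2203)),("bush",(.4474,-.0013))):
    cs=[cen(fill(comp_at(v[0],v[1],np.array(p))[0])) for v in vs];print(n,tri(vs[0][0],cs[0],vs[1][0],cs[1])[0])
v=vs[1];h=v[3];px=np.argwhere((v[1]>0)&(h[...,1]<70)&(h[...,2]>75))[:,::-1]
W=np.array([onz(v[0],u,.016)[:2] for u in px]);q=W-[.626,-.305];k=(abs(q[:,0])<.066)&(abs(q[:,1]+.0105)<.015);q=q[k]
l=cv2.fitLine(q.astype(np.float32),cv2.DIST_HUBER,0,.001,.001).ravel();print("mic barrel ang",np.degrees(np.arctan(l[1]/l[0])),"y",l[3],"xmin",q[:,0].min())
E
```

```text
dial face [0.5999 0.3088 0.0283] 0.0003 off mm [0.9 0.4]
large [0.6237 0.1218 0.0241] 0.0005 off mm [ 0.2 -0.7]
small [ 0.6341 -0.0843  0.0205] 0.0005 off mm [ 1.1 -0.6]
gear [0.45608703 0.22028423 0.00416807]
bush [ 0.4474086  -0.00130273  0.00788781]
mic barrel ang -0.2612077 y -0.011529024 xmin -0.0590448161699999
```

Everything is within about 2 mm of home, so I'm handing in.

```bash
python3 -c "
from plant import r, imaging, monitor
print(r.close_job())"
```

```text
the job is handed in; nothing more can be done
None
```

All four tools were set down gently in their own recesses, about 2 mm or less from home by the final camera check, the gear and bushing did not move, and the job was handed in at about 28 s; no verdict was shown.

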